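# Tamp the drainage stones level in a percolation cell

### The arm

A 6-joint arm with a two-finger parallel gripper is mounted at the origin on a cart in front of the work surface, level with it; the furniture and walls round the work are solid. World frame = base frame: x ahead of the robot, y to its left, z up, the work surface at z = 0. Lengths are in m, angles in rad, forces in N, time in s.
With the tool pointing down it reaches from about 0.35 to 0.725 m from the base axis. Payload 6 kg.
Tool frame: the origin (TCP) lies on the centre line of the jaws, within the pads' length; the fingertips stand 8 mm ahead of it and the grasp point (between the pads) lies 11 mm behind it; z points along the fingers, y is the line along which they close (so a half turn about z gives the same grasp; the last joint's range is limited). The gripper opens to 85 mm and grips with 20 to 120 N. Pads are 22 mm wide; open, the fingers measure 114 mm over their backs; the gripper's body (76 mm by 85 mm) begins 54 mm behind the grasp point. The pads swing forward as they close: fully open they stand 13 mm farther back than shut.
Start: joints at [-0.9, 0.04, 0.085, 0, -1.615, -0.334], TCP at [0.198, -0.566, 0.239] pointing down, gripper open.
Joint ranges: [-2.56, 2.56], [-1.29, 2.01], [-1.08, 1.49], [-3.29, 1.98], [-2.81, -0.18], [-2.99, 2.99]. Speed limits (rad/s): [2.57, 2.57, 3.01, 3.14, 3.14, 3.14].

### API

Orientations are given as a rotation vector (axis times angle).
In Python, from workcell import r gives the robot as it stands.
- The arm moves only by the tool step_arm, never from a script. Its argument "series" is a list of rows, each an object of numbers: "jaw": the finger opening in m, from 0 to 0.0854; "tx", "ty", "tz": the shift along the tool's x, y, z in m; "roll": the turn about the tool's z in rad. A call has exactly 10 rows; each row shifts and turns the commanded pose from where the row before left it, along the tool's axes as they then stand; what a row does not reach is not made up. A row lasts 1/12 s, in which the tool goes at most 41.7 mm and 7.16 degrees, less where a joint would pass 70% of its speed; a pose out of reach is approached as far as the arm can. A call with a gripper value outside its range is refused whole. The fingers move at their own pace and stop on an object; "squeeze" is the grip in N (left out, the last holds). Time passes only in rows, so rows that do not move let the fingers close, or fill a call up. It gives the time, the measured TCP pose, the force, the opening and the grip force at its end, in the units of the state.
- r.get_obs(): the state, without advancing time (a new reading comes with each control period).
- r.get_image(name): name is "scene" or "top" or "wrist"; returns a dict with "frame" (480x640x3 uint8, red, green, blue), "z_map" (480x640 float32, m along the optical axis (not along the pixel's ray), 0 where there is no reading), "fx", "fy", "cx", "cy" (pixels), "D" ([k1, k2, p1, p2, k3] as OpenCV has them; the pictures are not rectified), "R" (3x3) and "t" (3): a world point X has camera coordinates R X + t; the wrist camera has in their place "hand_eye" (4x4, takes a point from camera to tool coordinates, whose origin is the TCP and whose axes are the flange's). Camera axes: x right, y down, z forward; pixel columns grow to the right and rows downward; lengths in m; the calibration is good to about 2 mm. A picture is of the moment at which its call begins: read the wrist's pose just before it.
- r.close_job(): hands the job in; it is judged then, once.
Trained networks look in the newest picture that a camera, given by its name, has taken for a name from the list of things; names that differ only in an ending like _2 or _b are one class to them, and where a whole thing is asked for, a point or a joint stands for the part that bears it (a point fixed in the world has none). Each returns a list of dicts, best first, with "p" (0 to 1); they miss things now and then, are a little off and sometimes report something else, mostly with a low value. They report only what shows in the picture. A call takes as long as a camera call. They do not tell look-alikes from the thing itself.
- r.find_in(camera, name): "at" ([x, y, z] in m, in the coordinates of the camera as it stood for that picture, good to about 4 mm: the middle of the surface that is visible of it).
The state is a dict: "time": time; "joints": joint angles; "dq": joint speeds; "joint_torque": joint torques, N m; "tcp_pos": TCP position; "tcp_rot": TCP orientation; "ft_force": force on the tool from outside, world axes, zero at the start; "wrist_torque": the same for the moment, N m; "finger_gap": finger opening in m; "grip_force": force on a finger pad.
Only numpy, scipy, OpenCV 4.12 (cv2) and the standard library are available. Lean on these libraries where they do the work, as an engineer would, in place of code of your own. Each camera call takes 0.05 s, during which the arm holds its last target. There are 200 camera calls.

### The job

Two stones are wedged up on their neighbours in the grey percolation cell. Take the tamper by its handle and tamp all the stones down until each lies on the floor of the cell, giving first the half with the orange inlet and then the plain half a steady press of about 20 N (15 to 25 N) for at least half a second, never over 60 N; touch the stones with the tamper only. Then stand the tamper upright on the middle of its black rubber pad and let go; leave the jar, the beaker and the dropper bottle alone.

Things in the scene. Friction and masses are not known exactly. Their poses are not given: they have to be found in the camera images.
- cell_floor (a point): percolation cell: a fixed, open-topped grey plastic trough; inside 194 mm long (x), 100 mm wide (y); walls 5 mm thick, their tops 70 mm above the inner floor. This point is the centre of the inner floor, 6 mm above the bench; x points along the trough to the inlet end, which bears an orange hose barb outside and an orange band along the top of its wall (1 mm higher than the rim); z up. The other end is plain
- tamper_grip (a point): hand tamper, 350 g: light wooden handle of 28 x 28 mm square section (flats face x and y), standing upright on a flat square aluminium foot plate 70 x 70 x 10 mm; 132 mm tall in all. This point lies on the handle's axis 105 mm above the foot's underside; z along the handle, up; x and y are parallel to the edges of the foot. The bare wood runs from 34 mm to 132 mm above the underside
- tamper_foot (a point): centre of the underside of the tamper's foot plate (the face that presses the stones); same axes as the handle point
- tamper_plate: the tamper's 70 x 70 x 10 mm aluminium foot plate, fixed to the tamper; origin at the centre of its underside
- pad: parking place of the tamper: black rubber pad 120 x 120 x 4 mm fixed on the bench; origin at the centre of its underside, z up
- jar: bystander: white square sample jar, 90 x 90 x 160 mm, loose; origin at the centre of its underside
- beaker: bystander: beaker with pink contents, 88 mm across, 118 mm tall, loose; origin at the centre of its underside
- dropper: bystander: small amber dropper bottle with black top, 37 mm across, 93 mm tall, loose; origin at the centre of its underside
- stone_0: grey-brown stone, a rounded lump about 44 mm across and 29 to 35 mm thick (they differ, so the height of the layer does too), faceted, 60 to 160 g; its origin is its middle, 16 mm above its flat underside. A wedged stone starts about 30 mm above the floor; lying flat its middle is 16 mm above it (22 mm if rolled on its side). Loose; a wedged one yields to some 5 to 25 N (it varies) of straight push down, its neighbours sliding apart
- stone_1: grey-brown stone, a rounded lump about 44 mm across and 29 to 35 mm thick (they differ, so the height of the layer does too), faceted, 60 to 160 g; its origin is its middle, 16 mm above its flat underside; see stone_0
- stone_2: grey-brown stone, a rounded lump about 44 mm across and 29 to 35 mm thick (they differ, so the height of the layer does too), faceted, 60 to 160 g; its origin is its middle, 16 mm above its flat underside; see stone_0
- stone_3: grey-brown stone, a rounded lump about 44 mm across and 29 to 35 mm thick (they differ, so the height of the layer does too), faceted, 60 to 160 g; its origin is its middle, 16 mm above its flat underside; see stone_0
- stone_4: grey-brown stone, a rounded lump about 44 mm across and 29 to 35 mm thick (they differ, so the height of the layer does too), faceted, 60 to 160 g; its origin is its middle, 16 mm above its flat underside; see stone_0
- stone_5: grey-brown stone, a rounded lump about 44 mm across and 29 to 35 mm thick (they differ, so the height of the layer does too), faceted, 60 to 160 g; its origin is its middle, 16 mm above its flat underside; see stone_0
- stone_6: grey-brown stone, a rounded lump about 44 mm across and 29 to 35 mm thick (they differ, so the height of the layer does too), faceted, 60 to 160 g; its origin is its middle, 16 mm above its flat underside; see stone_0
- stone_7: grey-brown stone, a rounded lump about 44 mm across and 29 to 35 mm thick (they differ, so the height of the layer does too), faceted, 60 to 160 g; its origin is its middle, 16 mm above its flat underside; see stone_0
Things that resemble listed ones, but are neither listed nor needed, are in the scene too. What is shaped like the stone_3 but red is not meant.

How it is judged:
On the way, in this order (a step that is already met when the one before it is completed fails the run):
1. the tamper's foot presses the stones in the inlet half with a steady 14 to 26 N (x of tamper_foot in the frame of cell_floor between 0.02 and 0.1 m and y of tamper_foot in the frame of cell_floor between -0.03 and 0.03 m and z of tamper_foot in the frame of cell_floor between 0.02 and 0.075 m and contact force between tamper_plate and anything else between 14 and 26 N), for 0.4 s.
2. the tamper's foot presses the stones in the plain half with a steady 14 to 26 N (x of tamper_foot in the frame of cell_floor between -0.1 and -0.02 m and y of tamper_foot in the frame of cell_floor between -0.03 and 0.03 m and z of tamper_foot in the frame of cell_floor between 0.02 and 0.075 m and contact force between tamper_plate and anything else between 14 and 26 N), for 0.4 s.
At the end, for the whole second after the job is handed in: all eight stones lie in the cell with their centres less than 24 mm above its floor, and the tamper stands upright (within 0.1 rad), still and released, on the rubber pad with its foot's centre within 35 mm of the pad's centre (z of each of stone_0, stone_1, stone_2, stone_3, stone_4, stone_5, stone_6, stone_7 in the frame of cell_floor below 0.024 m and horizontal distance between each of stone_0, stone_1, stone_2, stone_3, stone_4, stone_5, stone_6, stone_7 and cell_floor below 0.11 m and horizontal distance between tamper_foot and pad below 0.035 m and angle between tamper_foot's own z axis and vertical below 0.1 rad and height (world z) of tamper_foot between 0 and 0.008 m and linear speed of tamper_plate below 0.02 m/s and contact force between the fingers and tamper below 0.1 N); the robot touches nothing.
It fails at once if the tamper's foot presses in the cell with more than 60 N (contact force between tamper_plate and anything else above 60 N and horizontal distance between tamper_foot and cell_floor below 0.11 m).
It fails at once if the fingers touch a stone (over 1 N) (contact force between the fingers and stone_0 above 1 N or contact force between the fingers and stone_1 above 1 N or contact force between the fingers and stone_2 above 1 N or contact force between the fingers and stone_3 above 1 N or contact force between the fingers and stone_4 above 1 N or contact force between the fingers and stone_5 above 1 N or contact force between the fingers and stone_6 above 1 N or contact force between the fingers and stone_7 above 1 N).
It fails at once if a bystander (jar, beaker or dropper bottle) is moved more than 20 mm (distance of any of jar, beaker, dropper from where it was at the start of the episode above 0.02 m).
It also fails if it takes over 58 s, if anything falls off the work surface, if the arm or the gripper's body presses on something with over 40 N, if the wrist force passes 120 N, or if a joint passes its speed limit or range.

## Working session

There is one attempt and no reset: what is moved stays moved. The work goes in short steps, Python scripts to look and compute and a tool call to move; the robot and the scene stay as the last step left them, time stands still between calls to the robot, and variables do not carry over. Pictures are saved under pics/ and viewed, at most 10 in all, crops included, and the job is handed in when it is done.

Besides the shell and the picture viewer there is one more tool, called after "Request:" in YAML: its name, and indented under it one key for each argument. step_arm: Moves the arm, as the interface text tells. Its arguments: {"type":"object","properties":{"series":{"type":"array"},"squeeze":{"type":"number"}},"required":["series"]}

```bash
mkdir -p pics; cat > h.py <<'E'
import numpy as np, cv2
from workcell import r
def save(im,fn,crop=None,s=1):
    f=im["frame"][:,:,::-1]
    if crop: x0,y0,x1,y1=crop; f=f[y0:y1,x0:x1]
    cv2.imwrite("pics/"+fn,cv2.resize(np.ascontiguousarray(f),None,fx=s,fy=s))
def cam2w(im,p): return im["R"].T@(np.array(p)-im["t"])
def pix(im,p):
    K=np.array([[im["fx"],0,im["cx"]],[0,im["fy"],im["cy"]],[0,0,1]])
    return cv2.projectPoints(np.array([p],float),np.zeros(3),np.zeros(3),K,np.array(im["D"],float))[0].ravel()
def cloud(im):
    K=np.array([[im["fx"],0,im["cx"]],[0,im["fy"],im["cy"]],[0,0,1]])
    v,u=np.mgrid[:480,:640]
    q=cv2.undistortPoints(np.stack([u,v],-1).reshape(-1,1,2).astype(np.float64),K,np.array(im["D"],float)).reshape(480,640,2)
    z=im["z_map"].astype(float)
    P=np.dstack([q*z[...,None],z])
    if "R" in im: W=(P-im["t"])@im["R"]
    else:
        o=r.get_obs(); H=im["hand_eye"]; T=P@H[:3,:3].T+H[:3,3]
        W=T@cv2.Rodrigues(np.array(o["tcp_rot"]))[0].T+o["tcp_pos"]
    W[z==0]=np.nan
    return W
E
python3 - <<'E'
from h import *
o=r.get_obs(); print({k:np.round(v,3).tolist() for k,v in o.items()})
for c in ["scene","top"]:
    im=r.get_image(c); save(im,c+"1.png")
    for n in ["tamper_grip","tamper_plate","pad","jar","beaker","dropper","stone_0","cell_floor"]:
        for d in r.find_in(c,n)[:10]:
            print(c,n,round(d["p"],2),cam2w(im,d["at"]).round(3),pix(im,d["at"]).round())
E
```

```text
{'time': 0.0, 'joints': [-0.9, 0.041, 0.084, -0.0, -1.616, -0.334], 'dq': [-0.0, -0.0, 0.001, -0.0, 0.001, -0.0], 'joint_torque': [0.001, -36.82, 34.742, 6.932, -0.006, 0.0], 'tcp_pos': [0.198, -0.566, 0.238], 'tcp_rot': [0.527, -3.097, -0.003], 'ft_force': [0.302, 0.032, 0.777], 'wrist_torque': [-0.058, 0.047, -0.058], 'grip_force': 0.0, 'finger_gap': 0.086}
scene tamper_grip 0.62 [0.527 0.199 0.038] [293. 289.]
scene tamper_grip 0.22 [ 0.537 -0.134  0.03 ] [416. 248.]
scene tamper_plate 0.68 [0.524 0.203 0.013] [292. 300.]
scene pad 0.61 [0.516 0.192 0.005] [300. 304.]
scene jar 0.95 [0.684 0.028 0.09 ] [325. 219.]
scene beaker 0.98 [0.446 0.419 0.088] [196. 323.]
scene beaker 0.74 [0.528 0.198 0.039] [293. 288.]
scene dropper 0.65 [0.724 0.355 0.044] [188. 266.]
scene stone_0 0.51 [ 0.514 -0.158  0.052] [431. 241.]
scene stone_0 0.43 [ 0.539 -0.134  0.03 ] [416. 248.]
scene cell_floor 0.92 [ 0.477 -0.116  0.049] [428. 253.]
top tamper_grip 0.97 [0.541 0.189 0.011] [280. 262.]
top tamper_grip 0.42 [0.473 0.421 0.084] [165. 291.]
top tamper_plate 0.9 [0.54  0.186 0.019] [281. 262.]
top tamper_plate 0.3 [0.547 0.176 0.005] [286. 259.]
top pad 0.9 [0.546 0.173 0.009] [288. 259.]
top jar 0.89 [0.717 0.014 0.121] [364. 174.]
top beaker 0.73 [0.474 0.42  0.086] [166. 291.]
top beaker 0.59 [ 0.463 -0.167  0.028] [443. 299.]
top dropper 0.67 [0.73  0.35  0.049] [206. 173.]
top dropper 0.37 [0.535 0.186 0.013] [281. 264.]
top stone_0 0.87 [ 0.503 -0.057  0.035] [393. 280.]
top stone_0 0.84 [ 0.473 -0.126  0.036] [425. 294.]
top stone_0 0.83 [ 0.648 -0.097  0.024] [411. 214.]
top stone_0 0.8 [ 0.509 -0.199  0.038] [459. 278.]
top stone_0 0.63 [ 0.519 -0.163  0.051] [444. 273.]
top stone_0 0.59 [ 0.532 -0.126  0.029] [424. 267.]
top stone_0 0.57 [ 0.466 -0.168  0.028] [444. 298.]
top stone_0 0.56 [ 0.542 -0.084  0.033] [405. 262.]
top cell_floor 0.74 [ 0.511 -0.14   0.044] [432. 277.]
```

View pics/scene1.png

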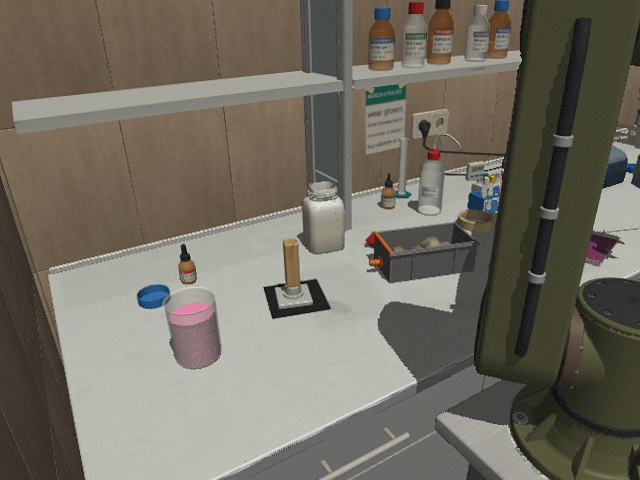

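View pics/top1.png

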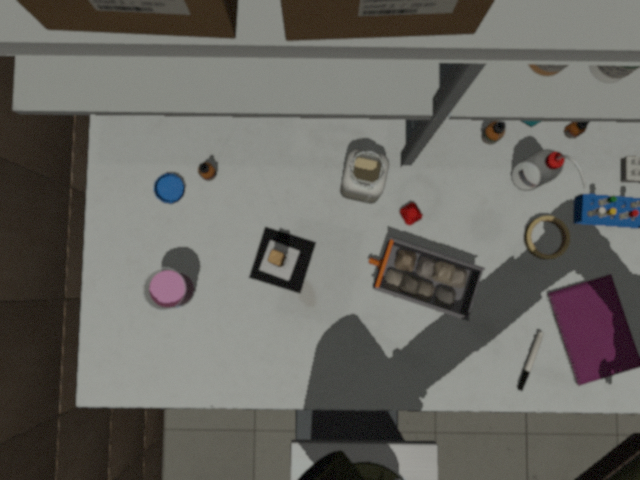

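The scene picture shows the tamper standing on its black pad at (292,270), the trough at (425,250) with its orange end towards +y, the jar at (324,220), the beaker at (193,328) and the dropper at (187,268). The only thing that looks like the tamper is the light wooden ring at (475,222). The red lump at top (411,213) is the stone decoy. I'm choosing the upright wooden handle at scene (291,262), which is top (277,258).

```bash
python3 - <<'E'
from h import *
im=r.get_image("top"); W=cloud(im); save(im,"crop1.png",(230,200,510,340),2.8)
def rect(m,name):
    P=W[m][:,:2].astype(np.float32)*1000
    c,s,a=cv2.minAreaRect(P); print(name,len(P),np.round(c,1),np.round(s,1),round(a,1),np.nanmedian(W[m][:,2]).round(4))
v,u=np.mgrid[:480,:640]
Z=W[...,2]
b=lambda x0,y0,x1,y1:(u>x0)&(u<x1)&(v>y0)&(v<y1)
cell=b(355,225,490,325)
rect(cell&(Z>0.066)&(Z<0.085),"rim")
tam=b(240,220,325,300)
rect(tam&(Z>0.12)&(Z<0.15),"handle top")
f=im["frame"].astype(int)
rect(tam&(f.sum(2)>300)&(Z>0.004)&(Z<0.03),"plate")
rect(tam&(f.sum(2)<120)&(Z<0.02),"pad")
# stones heights
for d in r.find_in("top","stone_0"): print(cam2w(im,d["at"]).round(3))
rect(b(335,130,395,215)&(Z>0.08),"jar")
E
```

```text
rim 1240 [ 506.2 -126.9] [210.2 118.1] 72.3 0.0746
handle top 199 [543.3 191.8] [28.3 27.8] 70.9 0.1359
plate 1032 [544.9 184.6] [173.2 184.9] 0.6 0.0121
pad 1413 [546.8 184.6] [113.7 114.9] 73.5 0.0046
[ 0.493 -0.086  0.049]
[ 0.517 -0.16   0.051]
[ 0.545 -0.085  0.03 ]
[ 0.649 -0.1    0.023]
[ 0.51  -0.2    0.033]
[ 0.532 -0.127  0.031]
[ 0.474 -0.13   0.033]
[ 0.502 -0.055  0.034]
jar 1301 [721.4  10.8] [88.9 90.5] 78.1 0.1292
```

View pics/crop1.png

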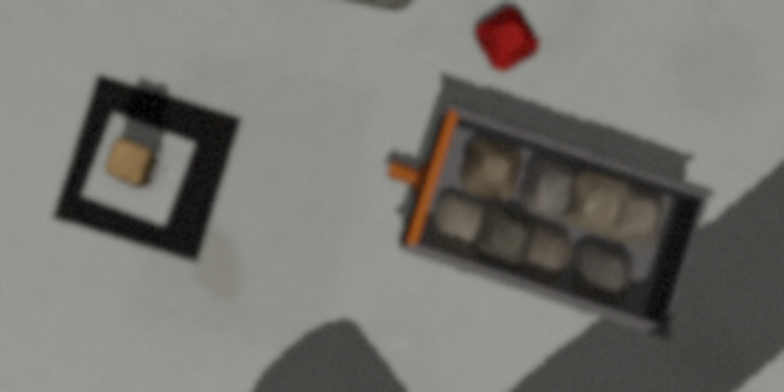

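The crop shows the handle at (130,160), the pad around it, the cell at (555,220) with its orange end on the left, and the wedged stones near (495,165) and (600,200) or thereabouts. The red decoy lies outside the cell at (507,37).

```bash
cat >> h.py <<'E'
def go(x,y,z,yaw):  # yaw: world direction (deg) wanted for tool y
    o=r.get_obs(); R=cv2.Rodrigues(np.array(o["tcp_rot"]))[0]
    d=R.T@(np.array([x,y,z])-o["tcp_pos"])
    ty=np.degrees(np.arctan2(R[1,1],R[0,1]))
    print("t",round(o["time"],2),"tcp",np.round(o["tcp_pos"],4),"tooly",round(ty,2),"tilt",R[:,2].round(4),"j",np.round(o["joints"],2),"F",np.round(o["ft_force"],2))
    print("delta tool mm",(d*1000).round(1),"roll rad",round(np.radians(ty-yaw),3),"deg",round(ty-yaw,2))
E
python3 - <<'E'
from h import *
go(.543,.192,.25,71)
E
```

```text
t 1.0 tcp [ 0.1983 -0.5663  0.2393] tooly 109.3 tilt [-1.e-04  1.e-04 -1.e+00] j [-0.9   0.04  0.08 -0.   -1.62 -0.33] F [-0.64 -0.23  0.31]
delta tool mm [-575.9  601.7  -10.7] roll rad 0.668 deg 38.3
```

Request:
step_arm:
  series:
    - {"tx": -0.023,"ty": 0.024,"jaw": 0.0854}
    - {"tx": -0.023,"ty": 0.024}
    - {"tx": -0.023,"ty": 0.024}
    - {"tx": -0.023,"ty": 0.024}
    - {"tx": -0.023,"ty": 0.024}
    - {"tx": -0.023,"ty": 0.024}
    - {"tx": -0.023,"ty": 0.024}
    - {"tx": -0.023,"ty": 0.024}
    - {"tx": -0.023,"ty": 0.024}
    - {"tx": -0.023,"ty": 0.024}

```text
$.series[0]: bad value
```

Request:
step_arm:
  series:
    - {"tx": -0.023,"ty": 0.024}
    - {"tx": -0.023,"ty": 0.024}
    - {"tx": -0.023,"ty": 0.024}
    - {"tx": -0.023,"ty": 0.024}
    - {"tx": -0.023,"ty": 0.024}
    - {"tx": -0.023,"ty": 0.024}
    - {"tx": -0.023,"ty": 0.024}
    - {"tx": -0.023,"ty": 0.024}
    - {"tx": -0.023,"ty": 0.024}
    - {"tx": -0.023,"ty": 0.024}

```text
$.series[0]: bad value
```

Request:
step_arm:
  series:
    - {"tx": -0.023,"ty": 0.024}
    - {"tx": -0.023,"ty": 0.024}
    - {"tx": -0.023,"ty": 0.024}
    - {"tx": -0.023,"ty": 0.024}
    - {"tx": -0.023,"ty": 0.024}
    - {"roll": 0.12}
    - {"roll": 0.12}
    - {"roll": 0.12}
    - {"roll": 0.12}
    - {"roll": 0.12}

```text
$.series[0]: bad value
```

```bash
python3 - <<'E'
from h import *
im=r.get_image("wrist"); W=cloud(im); save(im,"w1.png")
Z=W[...,2]
def rect(m,name):
    if m.sum()<10: print(name,m.sum());return
    P=W[m][:,:2].astype(np.float32)*1000
    c,s,a=cv2.minAreaRect(P); print(name,len(P),np.round(c,1),np.round(s,1),round(a,1),np.nanmedian(W[m][:,2]).round(4))
near=(np.hypot(W[...,0]-.543,W[...,1]-.192)<.06)
rect(near&(Z>.12)&(Z<.15),"handle")
rect(near&(Z>.011)&(Z<.025),"plate")
f=im["frame"].astype(int); rect((np.hypot(W[...,0]-.547,W[...,1]-.185)<.1)&(f.sum(2)<130)&(Z<.009),"pad")
go(.543,.192,.15,71)
E
```

```text
handle 0
plate 0
pad 0
t 1.05 tcp [ 0.1983 -0.5663  0.2393] tooly 109.3 tilt [-0.  0. -1.] j [-0.9   0.04  0.08 -0.   -1.62 -0.33] F [ 0.29  0.1  -0.59]
delta tool mm [-575.9  601.8   89.3] roll rad 0.668 deg 38.3
```

View pics/w1.png

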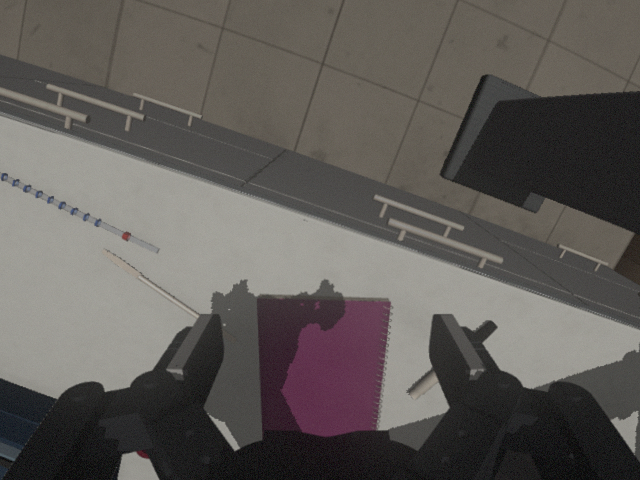

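The moves were refused, so the wrist picture shows only the start place: the purple book at (325,370). I'll fill in every field in every row.

Request:
step_arm:
  series:
    - {"jaw": 0.085,"tx": -0.023,"ty": 0.024,"tz": 0,"roll": 0}
    - {"jaw": 0.085,"tx": -0.023,"ty": 0.024,"tz": 0,"roll": 0}
    - {"jaw": 0.085,"tx": -0.023,"ty": 0.024,"tz": 0,"roll": 0}
    - {"jaw": 0.085,"tx": -0.023,"ty": 0.024,"tz": 0,"roll": 0}
    - {"jaw": 0.085,"tx": -0.023,"ty": 0.024,"tz": 0,"roll": 0}
    - {"jaw": 0.085,"tx": -0.023,"ty": 0.024,"tz": 0,"roll": 0}
    - {"jaw": 0.085,"tx": -0.023,"ty": 0.024,"tz": 0,"roll": 0}
    - {"jaw": 0.085,"tx": -0.023,"ty": 0.024,"tz": 0,"roll": 0}
    - {"jaw": 0.085,"tx": -0.023,"ty": 0.024,"tz": 0,"roll": 0}
    - {"jaw": 0.085,"tx": -0.023,"ty": 0.024,"tz": 0,"roll": 0}

```text
time: 1.88
tcp_pos: [0.3363, -0.2623, 0.2395]
tcp_rot: [-0.526, 3.096, -0.0]
ft_force: [2.0, -0.3, 0.3]
finger_gap: 0.0849
grip_force: 0.0
```

Request:
step_arm:
  series:
    - {"jaw": 0.085,"tx": -0.023,"ty": 0.024,"tz": 0,"roll": 0}
    - {"jaw": 0.085,"tx": -0.023,"ty": 0.024,"tz": 0,"roll": 0}
    - {"jaw": 0.085,"tx": -0.023,"ty": 0.024,"tz": 0,"roll": 0}
    - {"jaw": 0.085,"tx": -0.023,"ty": 0.024,"tz": 0,"roll": 0}
    - {"jaw": 0.085,"tx": -0.023,"ty": 0.024,"tz": 0,"roll": 0}
    - {"jaw": 0.085,"tx": -0.023,"ty": 0.024,"tz": 0,"roll": 0}
    - {"jaw": 0.085,"tx": -0.023,"ty": 0.024,"tz": 0,"roll": 0}
    - {"jaw": 0.085,"tx": -0.023,"ty": 0.024,"tz": 0,"roll": 0}
    - {"jaw": 0.085,"tx": -0.023,"ty": 0.024,"tz": 0,"roll": 0}
    - {"jaw": 0.085,"tx": -0.023,"ty": 0.024,"tz": 0,"roll": 0}

```text
time: 2.72
tcp_pos: [0.4742, 0.0405, 0.2396]
tcp_rot: [-0.527, 3.096, 0.001]
ft_force: [-0.2, -0.8, -0.3]
finger_gap: 0.0851
grip_force: 0.0
```

Request:
step_arm:
  series:
    - {"jaw": 0.085,"tx": -0.023,"ty": 0.024,"tz": 0,"roll": 0}
    - {"jaw": 0.085,"tx": -0.023,"ty": 0.024,"tz": 0,"roll": 0}
    - {"jaw": 0.085,"tx": -0.023,"ty": 0.024,"tz": 0,"roll": 0}
    - {"jaw": 0.085,"tx": -0.023,"ty": 0.024,"tz": 0,"roll": 0}
    - {"jaw": 0.085,"tx": -0.023,"ty": 0.024,"tz": 0,"roll": 0}
    - {"jaw": 0.085,"tx": 0,"ty": 0,"tz": 0,"roll": 0.12}
    - {"jaw": 0.085,"tx": 0,"ty": 0,"tz": 0,"roll": 0.12}
    - {"jaw": 0.085,"tx": 0,"ty": 0,"tz": 0,"roll": 0.12}
    - {"jaw": 0.085,"tx": 0,"ty": 0,"tz": 0,"roll": 0.12}
    - {"jaw": 0.085,"tx": 0,"ty": 0,"tz": 0,"roll": 0.12}

```text
time: 3.55
tcp_pos: [0.5427, 0.1902, 0.2392]
tcp_rot: [-0.421, -3.113, 0.0]
ft_force: [-0.1, -0.0, -0.2]
finger_gap: 0.085
grip_force: 0.0
```

```bash
cat >> h.py <<'E'
def look(fn):
    im=r.get_image("wrist"); W=cloud(im); save(im,fn)
    Z=W[...,2]
    def rect(m,name):
        if m.sum()<10: print(name,m.sum());return
        P=W[m][:,:2].astype(np.float32)*1000
        c,s,a=cv2.minAreaRect(P); print(name,len(P),np.round(c,1),np.round(s,1),round(a,1),np.nanmedian(W[m][:,2]).round(4))
    near=(np.hypot(W[...,0]-.543,W[...,1]-.192)<.06)
    rect(near&(Z>.12)&(Z<.15),"handle")
    rect(near&(Z>.011)&(Z<.02),"plate")
    f=im["frame"].astype(int); rect((np.hypot(W[...,0]-.547,W[...,1]-.185)<.1)&(f.sum(2)<130)&(Z<.009),"pad")
E
python3 - <<'E'
from h import *
look("w2.png")
go(.543,.192,.16,71)
E
```

```text
handle 1656 [541.9 191.8] [28.  27.6] 70.1 0.1349
plate 3037 [542.3 191.5] [70.  70.2] 69.9 0.0134
pad 5114 [543.  185.9] [119.3 117.9] 73.0 0.0033
t 3.6 tcp [0.5427 0.1901 0.2393] tooly 74.18 tilt [-1.e-04  0.e+00 -1.e+00] j [ 0.69 -0.03  0.02 -0.   -1.62 -2.53] F [ 0.5  -0.34  0.8 ]
delta tool mm [ 0.2  1.9 79.3] roll rad 0.055 deg 3.18
```

View pics/w2.png

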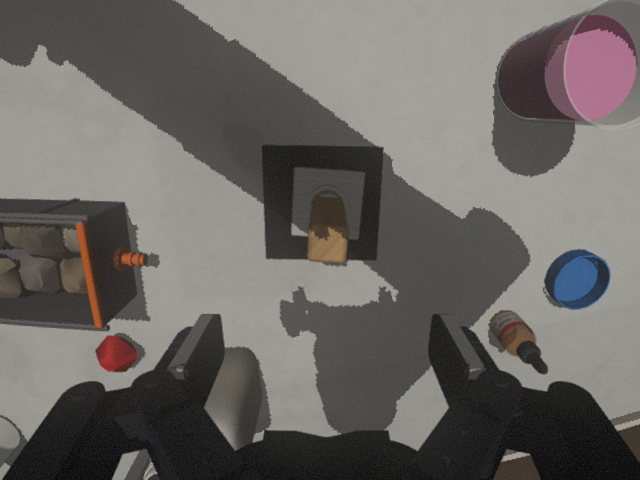

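The wrist picture shows the handle top at (328,245) between the finger lines, on the plate (327,200) and the pad (323,203), with nothing else within reach of the fingers.

Request:
step_arm:
  series:
    - {"jaw": 0.085,"tx": 0,"ty": 0.0015,"tz": 0,"roll": 0.073}
    - {"jaw": 0.085,"tx": 0.001,"ty": 0,"tz": 0.02,"roll": 0}
    - {"jaw": 0.085,"tx": 0,"ty": 0,"tz": 0.02,"roll": 0}
    - {"jaw": 0.085,"tx": 0,"ty": 0,"tz": 0.02,"roll": 0}
    - {"jaw": 0.085,"tx": 0,"ty": 0,"tz": 0.02,"roll": 0}
    - {"jaw": 0.085,"tx": 0,"ty": 0,"tz": 0.02,"roll": 0}
    - {"jaw": 0.085,"tx": 0,"ty": 0,"tz": 0.02,"roll": 0}
    - {"jaw": 0.085,"tx": 0,"ty": 0,"tz": 0.015,"roll": 0}
    - {"jaw": 0.085,"tx": 0,"ty": 0,"tz": 0.006,"roll": 0}
    - {"jaw": 0.085,"tx": 0,"ty": 0,"tz": 0,"roll": 0}

```text
time: 4.43
tcp_pos: [0.5414, 0.1914, 0.0966]
tcp_rot: [-0.523, -3.096, 0.003]
ft_force: [0.9, 0.8, -1.1]
finger_gap: 0.0847
grip_force: 0.0
```

```bash
python3 - <<'E'
from h import *
go(.5419,.1917,.098,70)
E
```

```text
t 4.43 tcp [0.5414 0.1914 0.0966] tooly 70.83 tilt [-0.0026 -0.0015 -1.    ] j [ 0.69  0.01 -0.21 -0.   -1.36 -2.59] F [ 0.91  0.79 -1.1 ]
delta tool mm [-0.4  0.5 -1.4] roll rad 0.015 deg 0.83
```

Request:
step_arm:
  series:
    - {"jaw": 0.015,"tx": 0,"ty": 0,"tz": 0,"roll": 0.012}
    - {"jaw": 0.015,"tx": 0,"ty": 0,"tz": 0,"roll": 0}
    - {"jaw": 0.015,"tx": 0,"ty": 0,"tz": 0,"roll": 0}
    - {"jaw": 0.015,"tx": 0,"ty": 0,"tz": 0,"roll": 0}
    - {"jaw": 0.015,"tx": 0,"ty": 0,"tz": 0,"roll": 0}
    - {"jaw": 0.015,"tx": 0,"ty": 0,"tz": 0,"roll": 0}
    - {"jaw": 0.015,"tx": 0,"ty": 0,"tz": 0,"roll": 0}
    - {"jaw": 0.015,"tx": 0,"ty": 0,"tz": 0,"roll": 0}
    - {"jaw": 0.015,"tx": 0,"ty": 0,"tz": 0,"roll": 0}
    - {"jaw": 0.015,"tx": 0,"ty": 0,"tz": 0,"roll": 0}
  squeeze: 100

```text
time: 5.27
tcp_pos: [0.5425, 0.1918, 0.0993]
tcp_rot: [0.544, 3.093, 0.001]
ft_force: [-2.5, -1.8, 5.1]
finger_gap: 0.027
grip_force: 99.2
```

Request:
step_arm:
  series:
    - {"jaw": 0.015,"tx": 0,"ty": 0,"tz": -0.01,"roll": 0}
    - {"jaw": 0.015,"tx": 0,"ty": 0,"tz": -0.015,"roll": 0}
    - {"jaw": 0.015,"tx": 0,"ty": 0,"tz": -0.02,"roll": 0}
    - {"jaw": 0.015,"tx": 0,"ty": 0,"tz": -0.02,"roll": 0}
    - {"jaw": 0.015,"tx": 0,"ty": 0,"tz": -0.02,"roll": 0}
    - {"jaw": 0.015,"tx": 0,"ty": 0,"tz": -0.02,"roll": 0}
    - {"jaw": 0.015,"tx": 0,"ty": 0,"tz": -0.015,"roll": 0}
    - {"jaw": 0.015,"tx": 0,"ty": 0,"tz": 0,"roll": 0}
    - {"jaw": 0.015,"tx": 0,"ty": 0,"tz": 0,"roll": 0}
    - {"jaw": 0.015,"tx": 0,"ty": 0,"tz": 0,"roll": 0}

```text
time: 6.1
tcp_pos: [0.5414, 0.1919, 0.2161]
tcp_rot: [-0.543, -3.091, 0.002]
ft_force: [-1.1, -0.3, -4.6]
finger_gap: 0.027
grip_force: 98.9
```

```bash
cat > c.py <<'E'
from h import *
import sys
C=np.array([.506,-.127]); yaw=72.3
def cellpt(x,y):
    a=np.radians(yaw); return C+x*np.array([np.cos(a),np.sin(a)])+y*np.array([-np.sin(a),np.cos(a)])
E
python3 - <<'E'
from c import *
im=r.get_image("wrist"); W=cloud(im); save(im,"w3.png")
Z=W[...,2]
m=(np.hypot(W[...,0]-.506,W[...,1]+.127)<.14)&(Z>.066)&(Z<.085)
P=W[m][:,:2].astype(np.float32)*1000
if len(P)>10: print(len(P),cv2.minAreaRect(P),np.median(W[m][:,2]))
go(*cellpt(.05,.008),.22,yaw)
E
```

```text
3420 ((519.3461303710938, -82.48780822753906), (118.09518432617188, 119.18283081054688), 72.48970031738281) 0.07385662321695664
t 6.15 tcp [0.5414 0.1918 0.216 ] tooly 70.05 tilt [-0.0034 -0.0011 -1.    ] j [ 0.69 -0.03 -0.02 -0.   -1.58 -2.61] F [-0.23  0.42 -3.56]
delta tool mm [ -65.5 -262.1   -3.6] roll rad -0.039 deg -2.25
```

View pics/w3.png

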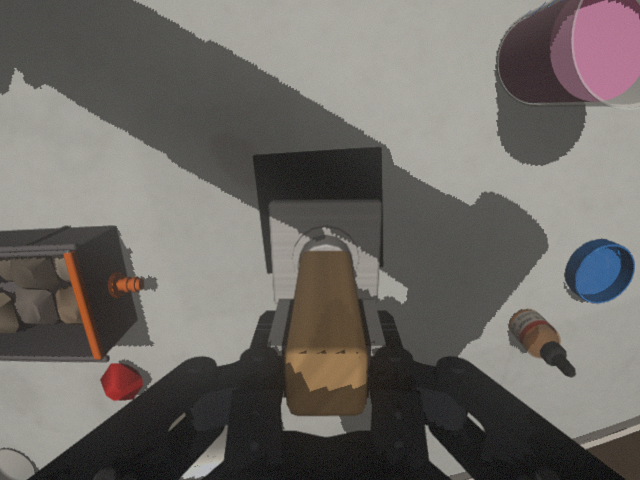

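The tamper is held straight: handle (325,330), foot (325,250).

Request:
step_arm:
  series:
    - {"jaw": 0.015,"tx": -0.0073,"ty": -0.029,"tz": 0,"roll": 0}
    - {"jaw": 0.015,"tx": -0.0073,"ty": -0.029,"tz": 0,"roll": 0}
    - {"jaw": 0.015,"tx": -0.0073,"ty": -0.029,"tz": 0,"roll": 0}
    - {"jaw": 0.015,"tx": -0.0073,"ty": -0.029,"tz": 0,"roll": 0}
    - {"jaw": 0.015,"tx": -0.0073,"ty": -0.029,"tz": 0,"roll": 0}
    - {"jaw": 0.015,"tx": -0.0073,"ty": -0.029,"tz": 0,"roll": 0}
    - {"jaw": 0.015,"tx": -0.0073,"ty": -0.029,"tz": 0,"roll": 0}
    - {"jaw": 0.015,"tx": -0.0073,"ty": -0.029,"tz": 0,"roll": 0}
    - {"jaw": 0.015,"tx": -0.0073,"ty": -0.029,"tz": 0,"roll": 0}
    - {"jaw": 0.015,"tx": 0,"ty": 0,"tz": 0,"roll": -0.039}

```text
time: 6.98
tcp_pos: [0.5135, -0.08, 0.217]
tcp_rot: [-0.49, -3.101, 0.003]
ft_force: [0.4, 1.3, -2.8]
finger_gap: 0.027
grip_force: 100.2
```

```bash
python3 - <<'E'
from c import *
im=r.get_image("wrist"); W=cloud(im); save(im,"w4.png")
a=np.radians(yaw); L=(W[...,:2]-C)@np.array([[np.cos(a),-np.sin(a)],[np.sin(a),np.cos(a)]])*1000
Z=W[...,2]; m=(np.abs(L[...,0])<115)&(np.abs(L[...,1])<65)&(Z>.068)&(Z<.083)
x,y=L[m].T
for n,q,s in(("x",x,y),("y",y,x)):
    for sg in(1,-1):
        k=sg*q>(90 if n=="x" else 42); print(n,sg,k.sum(),np.percentile(q[k],[5,25,50,75,95]).round(1) if k.sum()>5 else "")
o=r.get_obs()
go(*cellpt(.05,.008),.16,yaw)
E
```

```text
x 1 1705 [ 94.   97.2  99.5 102.  104.1]
x -1 1394 [-100.3  -98.1  -96.4  -95.6  -92.5]
y 1 3727 [48.8 52.9 55.3 57.6 59.4]
y -1 1593 [-57.3 -54.6 -50.8 -49.4 -45.7]
t 7.03 tcp [ 0.5139 -0.0782  0.2168] tooly 72.3 tilt [-2.4e-03 -3.0e-04 -1.0e+00] j [ 0.24 -0.17 -0.16 -0.   -1.59 -2.12] F [ 0.29  1.52 -3.09]
delta tool mm [ 0.6  1.1 56.8] roll rad -0.0 deg -0.0
```

View pics/w4.png

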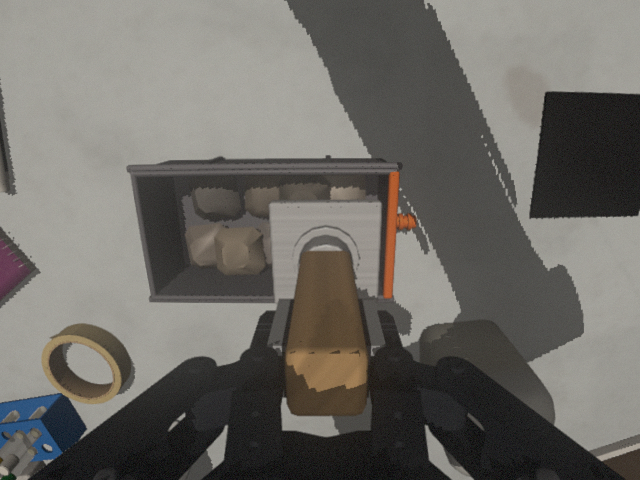

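The wrist picture shows the foot at (325,250) over the inlet half, with the orange wall to its right at (392,235). The plain-half wedged stone stands up at (240,250).

Request:
step_arm:
  series:
    - {"jaw": 0.015,"tx": -0.001,"ty": 0.002,"tz": 0.008,"roll": 0}
    - {"jaw": 0.015,"tx": 0,"ty": 0,"tz": 0.008,"roll": 0}
    - {"jaw": 0.015,"tx": 0,"ty": 0,"tz": 0.008,"roll": 0}
    - {"jaw": 0.015,"tx": 0,"ty": 0,"tz": 0.008,"roll": 0}
    - {"jaw": 0.015,"tx": 0,"ty": 0,"tz": 0.008,"roll": 0}
    - {"jaw": 0.015,"tx": 0,"ty": 0,"tz": 0.008,"roll": 0}
    - {"jaw": 0.015,"tx": 0,"ty": 0,"tz": 0.006,"roll": 0}
    - {"jaw": 0.015,"tx": 0,"ty": 0,"tz": 0.004,"roll": 0}
    - {"jaw": 0.015,"tx": 0,"ty": 0,"tz": 0,"roll": 0}
    - {"jaw": 0.015,"tx": 0,"ty": 0,"tz": 0,"roll": 0}

```text
time: 7.87
tcp_pos: [0.5165, -0.0744, 0.1603]
tcp_rot: [0.484, 3.104, -0.0]
ft_force: [-0.7, 0.3, -2.8]
finger_gap: 0.0269
grip_force: 100.2
```

```bash
sed -i 's/^def cellpt/C=C+np.array([.0,.002])\ndef cellpt/' c.py; python3 - <<'E'
from c import *
print(C); go(*cellpt(.05,.008),.15,yaw)
E
```

```text
[ 0.506 -0.125]
t 7.87 tcp [ 0.5165 -0.0744  0.1603] tooly 72.28 tilt [-0.e+00 -2.e-04 -1.e+00] j [ 0.24 -0.17 -0.25  0.   -1.48 -2.12] F [-0.69  0.33 -2.79]
delta tool mm [ 2.6 -1.4 10.3] roll rad -0.0 deg -0.02
```

Request:
step_arm:
  series:
    - {"jaw": 0.015,"tx": 0.0025,"ty": -0.005,"tz": 0.002,"roll": 0}
    - {"jaw": 0.015,"tx": 0,"ty": 0,"tz": 0.002,"roll": 0}
    - {"jaw": 0.015,"tx": 0,"ty": 0,"tz": 0.001,"roll": 0}
    - {"jaw": 0.015,"tx": 0,"ty": 0,"tz": 0.001,"roll": 0}
    - {"jaw": 0.015,"tx": 0,"ty": 0,"tz": 0.001,"roll": 0}
    - {"jaw": 0.015,"tx": 0,"ty": 0,"tz": 0.001,"roll": 0}
    - {"jaw": 0.015,"tx": 0,"ty": 0,"tz": 0.001,"roll": 0}
    - {"jaw": 0.015,"tx": 0,"ty": 0,"tz": 0.001,"roll": 0}
    - {"jaw": 0.015,"tx": 0,"ty": 0,"tz": 0.001,"roll": 0}
    - {"jaw": 0.015,"tx": 0,"ty": 0,"tz": 0.001,"roll": 0}

```text
time: 8.7
tcp_pos: [0.5127, -0.0785, 0.149]
tcp_rot: [0.483, 3.103, -0.001]
ft_force: [-0.9, -0.2, 2.2]
finger_gap: 0.0269
grip_force: 100.7
```

Request:
step_arm:
  series:
    - {"jaw": 0.015,"tx": 0,"ty": 0,"tz": 0.0007,"roll": 0}
    - {"jaw": 0.015,"tx": 0,"ty": 0,"tz": 0.0007,"roll": 0}
    - {"jaw": 0.015,"tx": 0,"ty": 0,"tz": 0.0007,"roll": 0}
    - {"jaw": 0.015,"tx": 0,"ty": 0,"tz": 0.0007,"roll": 0}
    - {"jaw": 0.015,"tx": 0,"ty": 0,"tz": 0.0007,"roll": 0}
    - {"jaw": 0.015,"tx": 0,"ty": 0,"tz": 0.0007,"roll": 0}
    - {"jaw": 0.015,"tx": 0,"ty": 0,"tz": 0.0007,"roll": 0}
    - {"jaw": 0.015,"tx": 0,"ty": 0,"tz": 0.0007,"roll": 0}
    - {"jaw": 0.015,"tx": 0,"ty": 0,"tz": 0.0,"roll": 0}
    - {"jaw": 0.015,"tx": 0,"ty": 0,"tz": 0.0,"roll": 0}

```text
time: 9.53
tcp_pos: [0.5127, -0.0783, 0.1427]
tcp_rot: [0.484, 3.104, 0.0]
ft_force: [-0.2, -0.3, 2.1]
finger_gap: 0.027
grip_force: 100.8
```

Request:
step_arm:
  series:
    - {"jaw": 0.015,"tx": 0,"ty": 0,"tz": 0.0007,"roll": 0}
    - {"jaw": 0.015,"tx": 0,"ty": 0,"tz": 0.0007,"roll": 0}
    - {"jaw": 0.015,"tx": 0,"ty": 0,"tz": 0.0007,"roll": 0}
    - {"jaw": 0.015,"tx": 0,"ty": 0,"tz": 0.0007,"roll": 0}
    - {"jaw": 0.015,"tx": 0,"ty": 0,"tz": 0.0007,"roll": 0}
    - {"jaw": 0.015,"tx": 0,"ty": 0,"tz": 0.0007,"roll": 0}
    - {"jaw": 0.015,"tx": 0,"ty": 0,"tz": 0.0,"roll": 0}
    - {"jaw": 0.015,"tx": 0,"ty": 0,"tz": 0.0,"roll": 0}
    - {"jaw": 0.015,"tx": 0,"ty": 0,"tz": 0.0,"roll": 0}
    - {"jaw": 0.015,"tx": 0,"ty": 0,"tz": 0.0,"roll": 0}

```text
time: 10.37
tcp_pos: [0.5124, -0.0782, 0.1382]
tcp_rot: [-0.484, -3.104, -0.0]
ft_force: [1.8, 1.1, 0.6]
finger_gap: 0.0264
grip_force: 100.9
```

Request:
step_arm:
  series:
    - {"jaw": 0.015,"tx": 0,"ty": 0,"tz": 0.0006,"roll": 0}
    - {"jaw": 0.015,"tx": 0,"ty": 0,"tz": 0.0006,"roll": 0}
    - {"jaw": 0.015,"tx": 0,"ty": 0,"tz": 0.0006,"roll": 0}
    - {"jaw": 0.015,"tx": 0,"ty": 0,"tz": 0.0006,"roll": 0}
    - {"jaw": 0.015,"tx": 0,"ty": 0,"tz": 0.0006,"roll": 0}
    - {"jaw": 0.015,"tx": 0,"ty": 0,"tz": 0.0006,"roll": 0}
    - {"jaw": 0.015,"tx": 0,"ty": 0,"tz": 0.0,"roll": 0}
    - {"jaw": 0.015,"tx": 0,"ty": 0,"tz": 0.0,"roll": 0}
    - {"jaw": 0.015,"tx": 0,"ty": 0,"tz": 0.0,"roll": 0}
    - {"jaw": 0.015,"tx": 0,"ty": 0,"tz": 0.0,"roll": 0}

```text
time: 11.2
tcp_pos: [0.5127, -0.0784, 0.1361]
tcp_rot: [0.483, 3.103, 0.0]
ft_force: [-1.8, 1.6, 8.4]
finger_gap: 0.0268
grip_force: 101.8
```

Request:
step_arm:
  series:
    - {"jaw": 0.015,"tx": 0,"ty": 0,"tz": 0.0004,"roll": 0}
    - {"jaw": 0.015,"tx": 0,"ty": 0,"tz": 0.0004,"roll": 0}
    - {"jaw": 0.015,"tx": 0,"ty": 0,"tz": 0.0004,"roll": 0}
    - {"jaw": 0.015,"tx": 0,"ty": 0,"tz": 0.0004,"roll": 0}
    - {"jaw": 0.015,"tx": 0,"ty": 0,"tz": 0.0,"roll": 0}
    - {"jaw": 0.015,"tx": 0,"ty": 0,"tz": 0.0,"roll": 0}
    - {"jaw": 0.015,"tx": 0,"ty": 0,"tz": 0.0,"roll": 0}
    - {"jaw": 0.015,"tx": 0,"ty": 0,"tz": 0.0,"roll": 0}
    - {"jaw": 0.015,"tx": 0,"ty": 0,"tz": 0.0,"roll": 0}
    - {"jaw": 0.015,"tx": 0,"ty": 0,"tz": 0.0,"roll": 0}

```text
time: 12.03
tcp_pos: [0.5129, -0.0785, 0.1361]
tcp_rot: [0.483, 3.102, -0.0]
ft_force: [-5.3, 2.0, 14.3]
finger_gap: 0.0269
grip_force: 102.6
```

```bash
python3 - <<'E'
from c import *
for i in range(3): r.get_image("wrist"); o=r.get_obs(); print(o["time"],np.round(o["ft_force"],1),np.round(o["tcp_pos"],4))
E
```

```text
12.0833 [-5.7  3.2 14.2] [ 0.5129 -0.0785  0.1361]
12.1333 [-4.8  1.9 14.1] [ 0.5129 -0.0785  0.1361]
12.1833 [-4.7  2.  15.1] [ 0.5129 -0.0785  0.1361]
```

Request:
step_arm:
  series:
    - {"jaw": 0.015,"tx": 0,"ty": 0,"tz": 0.0004,"roll": 0}
    - {"jaw": 0.015,"tx": 0,"ty": 0,"tz": 0.0,"roll": 0}
    - {"jaw": 0.015,"tx": 0,"ty": 0,"tz": 0.0,"roll": 0}
    - {"jaw": 0.015,"tx": 0,"ty": 0,"tz": 0.0,"roll": 0}
    - {"jaw": 0.015,"tx": 0,"ty": 0,"tz": 0.0,"roll": 0}
    - {"jaw": 0.015,"tx": 0,"ty": 0,"tz": 0.0,"roll": 0}
    - {"jaw": 0.015,"tx": 0,"ty": 0,"tz": 0.0,"roll": 0}
    - {"jaw": 0.015,"tx": 0,"ty": 0,"tz": 0.0,"roll": 0}
    - {"jaw": 0.015,"tx": 0,"ty": 0,"tz": 0.0,"roll": 0}
    - {"jaw": 0.015,"tx": 0,"ty": 0,"tz": 0.0,"roll": 0}

```text
time: 13.02
tcp_pos: [0.513, -0.0786, 0.1361]
tcp_rot: [0.483, 3.101, -0.0]
ft_force: [-5.2, 3.1, 16.4]
finger_gap: 0.0272
grip_force: 102.8
```

Request:
step_arm:
  series:
    - {"jaw": 0.015,"tx": 0,"ty": 0,"tz": -0.003,"roll": 0}
    - {"jaw": 0.015,"tx": 0,"ty": 0,"tz": -0.01,"roll": 0}
    - {"jaw": 0.015,"tx": 0,"ty": 0,"tz": -0.015,"roll": 0}
    - {"jaw": 0.015,"tx": 0,"ty": 0,"tz": -0.017,"roll": 0}
    - {"jaw": 0.015,"tx": -0.003,"ty": -0.02,"tz": 0,"roll": 0}
    - {"jaw": 0.015,"tx": -0.003,"ty": -0.02,"tz": 0,"roll": 0}
    - {"jaw": 0.015,"tx": -0.003,"ty": -0.02,"tz": 0,"roll": 0}
    - {"jaw": 0.015,"tx": -0.002,"ty": -0.015,"tz": 0,"roll": 0}
    - {"jaw": 0.015,"tx": -0.002,"ty": -0.012,"tz": 0,"roll": 0}
    - {"jaw": 0.015,"tx": 0,"ty": 0,"tz": 0,"roll": 0}

```text
time: 13.85
tcp_pos: [0.4975, -0.1668, 0.1769]
tcp_rot: [-0.487, -3.101, 0.001]
ft_force: [1.1, -0.3, -3.6]
finger_gap: 0.0269
grip_force: 100.4
```

```bash
sed -i 's/\[.0,.002\]/[-.001,.0019]/' c.py; python3 - <<'E'
from c import *
im=r.get_image("wrist"); save(im,"w5.png")
for d in r.find_in("wrist","stone_0"):
    H=im["hand_eye"];o=r.get_obs(); T=H[:3,:3]@d["at"]+H[:3,3]; w=cv2.Rodrigues(np.array(o["tcp_rot"]))[0]@T+o["tcp_pos"]; print(round(d["p"],2),w.round(3),pix(im,d["at"]).round())
go(*cellpt(-.042,-.007),.16,yaw)
E
```

```text
0.88 [ 0.537 -0.09   0.031] [429. 246.]
0.84 [ 0.526 -0.122  0.03 ] [387. 245.]
0.83 [ 0.492 -0.096  0.038] [409. 198.]
0.8 [ 0.46  -0.165  0.034] [310. 185.]
0.62 [ 0.504 -0.055  0.03 ] [462. 195.]
0.58 [ 0.636 -0.097  0.024] [441. 342.]
0.57 [ 0.469 -0.131  0.031] [356. 181.]
t 13.95 tcp [ 0.4981 -0.1653  0.1771] tooly 72.22 tilt [-1.6e-03  6.0e-04 -1.0e+00] j [ 0.06 -0.16 -0.22 -0.   -1.51 -1.94] F [ 0.03 -0.23 -3.74]
delta tool mm [-1.4 -1.6 17.1] roll rad -0.001 deg -0.08
```

View pics/w5.png

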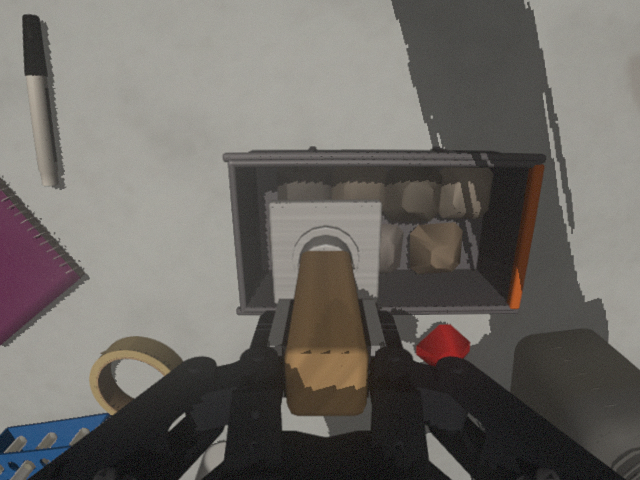

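The inlet-half stones (top 409,198 / 462,195 / 429,246) now all lie at about the same height. The foot is over the plain half.

Request:
step_arm:
  series:
    - {"jaw": 0.015,"tx": -0.001,"ty": -0.0015,"tz": 0.006,"roll": 0}
    - {"jaw": 0.015,"tx": 0,"ty": 0,"tz": 0.006,"roll": 0}
    - {"jaw": 0.015,"tx": 0,"ty": 0,"tz": 0.005,"roll": 0}
    - {"jaw": 0.015,"tx": 0,"ty": 0,"tz": 0.004,"roll": 0}
    - {"jaw": 0.015,"tx": 0,"ty": 0,"tz": 0.002,"roll": 0}
    - {"jaw": 0.015,"tx": 0,"ty": 0,"tz": 0.001,"roll": 0}
    - {"jaw": 0.015,"tx": 0,"ty": 0,"tz": 0.001,"roll": 0}
    - {"jaw": 0.015,"tx": 0,"ty": 0,"tz": 0.001,"roll": 0}
    - {"jaw": 0.015,"tx": 0,"ty": 0,"tz": 0.001,"roll": 0}
    - {"jaw": 0.015,"tx": 0,"ty": 0,"tz": 0.001,"roll": 0}

```text
time: 14.78
tcp_pos: [0.499, -0.1669, 0.15]
tcp_rot: [0.484, 3.104, 0.0]
ft_force: [0.1, -0.0, -2.7]
finger_gap: 0.0269
grip_force: 100.5
```

Request:
step_arm:
  series:
    - {"jaw": 0.015,"tx": 0,"ty": 0,"tz": 0.0008,"roll": 0}
    - {"jaw": 0.015,"tx": 0,"ty": 0,"tz": 0.0008,"roll": 0}
    - {"jaw": 0.015,"tx": 0,"ty": 0,"tz": 0.0008,"roll": 0}
    - {"jaw": 0.015,"tx": 0,"ty": 0,"tz": 0.0008,"roll": 0}
    - {"jaw": 0.015,"tx": 0,"ty": 0,"tz": 0.0008,"roll": 0}
    - {"jaw": 0.015,"tx": 0,"ty": 0,"tz": 0.0008,"roll": 0}
    - {"jaw": 0.015,"tx": 0,"ty": 0,"tz": 0.0008,"roll": 0}
    - {"jaw": 0.015,"tx": 0,"ty": 0,"tz": 0.0,"roll": 0}
    - {"jaw": 0.015,"tx": 0,"ty": 0,"tz": 0.0,"roll": 0}
    - {"jaw": 0.015,"tx": 0,"ty": 0,"tz": 0.0,"roll": 0}

```text
time: 15.62
tcp_pos: [0.4988, -0.1669, 0.144]
tcp_rot: [-0.484, -3.104, -0.0]
ft_force: [0.5, -0.1, -0.9]
finger_gap: 0.0269
grip_force: 100.9
```

Request:
step_arm:
  series:
    - {"jaw": 0.015,"tx": 0,"ty": 0,"tz": 0.0007,"roll": 0}
    - {"jaw": 0.015,"tx": 0,"ty": 0,"tz": 0.0007,"roll": 0}
    - {"jaw": 0.015,"tx": 0,"ty": 0,"tz": 0.0007,"roll": 0}
    - {"jaw": 0.015,"tx": 0,"ty": 0,"tz": 0.0007,"roll": 0}
    - {"jaw": 0.015,"tx": 0,"ty": 0,"tz": 0.0007,"roll": 0}
    - {"jaw": 0.015,"tx": 0,"ty": 0,"tz": 0.0007,"roll": 0}
    - {"jaw": 0.015,"tx": 0,"ty": 0,"tz": 0.0007,"roll": 0}
    - {"jaw": 0.015,"tx": 0,"ty": 0,"tz": 0.0007,"roll": 0}
    - {"jaw": 0.015,"tx": 0,"ty": 0,"tz": 0.0,"roll": 0}
    - {"jaw": 0.015,"tx": 0,"ty": 0,"tz": 0.0,"roll": 0}

```text
time: 16.45
tcp_pos: [0.4988, -0.1668, 0.1385]
tcp_rot: [-0.484, -3.104, -0.0]
ft_force: [0.1, 0.2, -0.4]
finger_gap: 0.0268
grip_force: 101.0
```

Request:
step_arm:
  series:
    - {"jaw": 0.015,"tx": 0,"ty": 0,"tz": 0.0006,"roll": 0}
    - {"jaw": 0.015,"tx": 0,"ty": 0,"tz": 0.0006,"roll": 0}
    - {"jaw": 0.015,"tx": 0,"ty": 0,"tz": 0.0006,"roll": 0}
    - {"jaw": 0.015,"tx": 0,"ty": 0,"tz": 0.0006,"roll": 0}
    - {"jaw": 0.015,"tx": 0,"ty": 0,"tz": 0.0006,"roll": 0}
    - {"jaw": 0.015,"tx": 0,"ty": 0,"tz": 0.0006,"roll": 0}
    - {"jaw": 0.015,"tx": 0,"ty": 0,"tz": 0.0,"roll": 0}
    - {"jaw": 0.015,"tx": 0,"ty": 0,"tz": 0.0,"roll": 0}
    - {"jaw": 0.015,"tx": 0,"ty": 0,"tz": 0.0,"roll": 0}
    - {"jaw": 0.015,"tx": 0,"ty": 0,"tz": 0.0,"roll": 0}

```text
time: 17.28
tcp_pos: [0.499, -0.167, 0.1351]
tcp_rot: [0.484, 3.104, -0.0]
ft_force: [0.1, -2.2, 3.8]
finger_gap: 0.0271
grip_force: 101.1
```

Request:
step_arm:
  series:
    - {"jaw": 0.015,"tx": 0,"ty": 0,"tz": 0.0005,"roll": 0}
    - {"jaw": 0.015,"tx": 0,"ty": 0,"tz": 0.0005,"roll": 0}
    - {"jaw": 0.015,"tx": 0,"ty": 0,"tz": 0.0005,"roll": 0}
    - {"jaw": 0.015,"tx": 0,"ty": 0,"tz": 0.0005,"roll": 0}
    - {"jaw": 0.015,"tx": 0,"ty": 0,"tz": 0.0005,"roll": 0}
    - {"jaw": 0.015,"tx": 0,"ty": 0,"tz": 0.0,"roll": 0}
    - {"jaw": 0.015,"tx": 0,"ty": 0,"tz": 0.0,"roll": 0}
    - {"jaw": 0.015,"tx": 0,"ty": 0,"tz": 0.0,"roll": 0}
    - {"jaw": 0.015,"tx": 0,"ty": 0,"tz": 0.0,"roll": 0}
    - {"jaw": 0.015,"tx": 0,"ty": 0,"tz": 0.0,"roll": 0}

```text
time: 18.12
tcp_pos: [0.499, -0.1669, 0.1327]
tcp_rot: [0.484, 3.104, 0.0]
ft_force: [-0.4, -1.6, 4.7]
finger_gap: 0.0269
grip_force: 101.5
```

Request:
step_arm:
  series:
    - {"jaw": 0.015,"tx": 0,"ty": 0,"tz": 0.0005,"roll": 0}
    - {"jaw": 0.015,"tx": 0,"ty": 0,"tz": 0.0005,"roll": 0}
    - {"jaw": 0.015,"tx": 0,"ty": 0,"tz": 0.0005,"roll": 0}
    - {"jaw": 0.015,"tx": 0,"ty": 0,"tz": 0.0005,"roll": 0}
    - {"jaw": 0.015,"tx": 0,"ty": 0,"tz": 0.0005,"roll": 0}
    - {"jaw": 0.015,"tx": 0,"ty": 0,"tz": 0.0,"roll": 0}
    - {"jaw": 0.015,"tx": 0,"ty": 0,"tz": 0.0,"roll": 0}
    - {"jaw": 0.015,"tx": 0,"ty": 0,"tz": 0.0,"roll": 0}
    - {"jaw": 0.015,"tx": 0,"ty": 0,"tz": 0.0,"roll": 0}
    - {"jaw": 0.015,"tx": 0,"ty": 0,"tz": 0.0,"roll": 0}

```text
time: 18.95
tcp_pos: [0.4993, -0.1671, 0.1326]
tcp_rot: [0.483, 3.102, -0.001]
ft_force: [-3.7, 0.5, 15.3]
finger_gap: 0.0268
grip_force: 102.9
```

Bottomed out at about 18.5 N. I'll add a little and hold.

Request:
step_arm:
  series:
    - {"jaw": 0.015,"tx": 0,"ty": 0,"tz": 0.0003,"roll": 0}
    - {"jaw": 0.015,"tx": 0,"ty": 0,"tz": 0.0,"roll": 0}
    - {"jaw": 0.015,"tx": 0,"ty": 0,"tz": 0.0,"roll": 0}
    - {"jaw": 0.015,"tx": 0,"ty": 0,"tz": 0.0,"roll": 0}
    - {"jaw": 0.015,"tx": 0,"ty": 0,"tz": 0.0,"roll": 0}
    - {"jaw": 0.015,"tx": 0,"ty": 0,"tz": 0.0,"roll": 0}
    - {"jaw": 0.015,"tx": 0,"ty": 0,"tz": 0.0,"roll": 0}
    - {"jaw": 0.015,"tx": 0,"ty": 0,"tz": 0.0,"roll": 0}
    - {"jaw": 0.015,"tx": 0,"ty": 0,"tz": 0.0,"roll": 0}
    - {"jaw": 0.015,"tx": 0,"ty": 0,"tz": 0.0,"roll": 0}

```text
time: 19.78
tcp_pos: [0.4993, -0.1671, 0.1326]
tcp_rot: [0.483, 3.102, -0.001]
ft_force: [-5.1, 0.8, 16.7]
finger_gap: 0.0272
grip_force: 103.0
```

Request:
step_arm:
  series:
    - {"jaw": 0.015,"tx": 0,"ty": 0,"tz": -0.003,"roll": 0}
    - {"jaw": 0.015,"tx": 0,"ty": 0,"tz": -0.01,"roll": 0}
    - {"jaw": 0.015,"tx": 0,"ty": 0,"tz": -0.015,"roll": 0}
    - {"jaw": 0.015,"tx": 0,"ty": 0,"tz": -0.015,"roll": 0}
    - {"jaw": 0.015,"tx": 0,"ty": 0,"tz": -0.015,"roll": 0}
    - {"jaw": 0.015,"tx": 0,"ty": 0,"tz": -0.015,"roll": 0}
    - {"jaw": 0.015,"tx": 0,"ty": 0,"tz": -0.012,"roll": 0}
    - {"jaw": 0.015,"tx": 0,"ty": 0,"tz": 0,"roll": 0}
    - {"jaw": 0.015,"tx": 0,"ty": 0,"tz": 0,"roll": 0}
    - {"jaw": 0.015,"tx": 0,"ty": 0,"tz": 0,"roll": 0}

```text
time: 20.62
tcp_pos: [0.4984, -0.1665, 0.213]
tcp_rot: [-0.483, -3.101, -0.001]
ft_force: [-0.2, -0.6, -3.3]
finger_gap: 0.0271
grip_force: 100.5
```

```bash
python3 - <<'E'
from c import *
go(.543,.186,.22,73)
E
```

```text
t 20.62 tcp [ 0.4984 -0.1665  0.213 ] tooly 72.29 tilt [-0.0026  0.0011 -1.    ] j [ 0.06 -0.16 -0.15 -0.   -1.58 -1.94] F [-0.21 -0.62 -3.34]
delta tool mm [ 64.8 349.3  -6.7] roll rad -0.012 deg -0.71
```

Next I move to the pad, which gives a clear view of the cell from the top and wrist cameras.

Request:
step_arm:
  series:
    - {"jaw": 0.015,"tx": 0.0065,"ty": 0.035,"tz": 0,"roll": 0}
    - {"jaw": 0.015,"tx": 0.0065,"ty": 0.035,"tz": 0,"roll": 0}
    - {"jaw": 0.015,"tx": 0.0065,"ty": 0.035,"tz": 0,"roll": 0}
    - {"jaw": 0.015,"tx": 0.0065,"ty": 0.035,"tz": 0,"roll": 0}
    - {"jaw": 0.015,"tx": 0.0065,"ty": 0.035,"tz": 0,"roll": 0}
    - {"jaw": 0.015,"tx": 0.0065,"ty": 0.035,"tz": 0,"roll": 0}
    - {"jaw": 0.015,"tx": 0.0065,"ty": 0.035,"tz": 0,"roll": 0}
    - {"jaw": 0.015,"tx": 0.0065,"ty": 0.035,"tz": 0,"roll": 0}
    - {"jaw": 0.015,"tx": 0.0065,"ty": 0.035,"tz": 0,"roll": 0}
    - {"jaw": 0.015,"tx": 0.0065,"ty": 0.034,"tz": 0,"roll": 0}

```text
time: 21.45
tcp_pos: [0.5425, 0.1872, 0.2131]
tcp_rot: [-0.483, -3.102, 0.002]
ft_force: [1.7, -0.1, -3.3]
finger_gap: 0.0267
grip_force: 100.9
```

```bash
python3 - <<'E'
from c import *
im=r.get_image("top"); W=cloud(im); save(im,"top2.png",(340,210,500,330),5)
a=np.radians(yaw); C0=np.array([.506,-.127]); L=(W[...,:2]-C0)@np.array([[np.cos(a),-np.sin(a)],[np.sin(a),np.cos(a)]])
m=(np.abs(L[...,0])<.088)&(np.abs(L[...,1])<.042)
print("inside z pct",np.percentile(W[m][:,2],[5,50,95,99,100]).round(4))
for d in r.find_in("top","stone_0"): print(round(d["p"],2),cam2w(im,d["at"]).round(3),pix(im,d["at"]).round())
go(.543,.186,.102,73)
E
```

```text
inside z pct [0.006  0.0319 0.0407 0.044  0.0485]
0.92 [ 0.547 -0.081  0.035] [404. 259.]
0.88 [ 0.475 -0.132  0.031] [427. 293.]
0.85 [ 0.532 -0.116  0.032] [420. 267.]
0.74 [ 0.514 -0.163  0.035] [442. 275.]
0.74 [ 0.464 -0.169  0.029] [444. 298.]
0.73 [ 0.496 -0.089  0.036] [408. 283.]
0.65 [ 0.506 -0.204  0.031] [460. 279.]
0.59 [ 0.647 -0.096  0.024] [410. 214.]
0.54 [ 0.503 -0.048  0.034] [389. 280.]
0.27 [0.733 0.352 0.045] [206. 172.]
t 21.55 tcp [0.5424 0.1895 0.2117] tooly 72.53 tilt [-4.e-03 -7.e-04 -1.e+00] j [ 0.68 -0.03 -0.03 -0.   -1.57 -2.56] F [ 0.05  0.01 -4.4 ]
delta tool mm [ -2.   -2.9 109.7] roll rad -0.008 deg -0.47
```

View pics/top2.png

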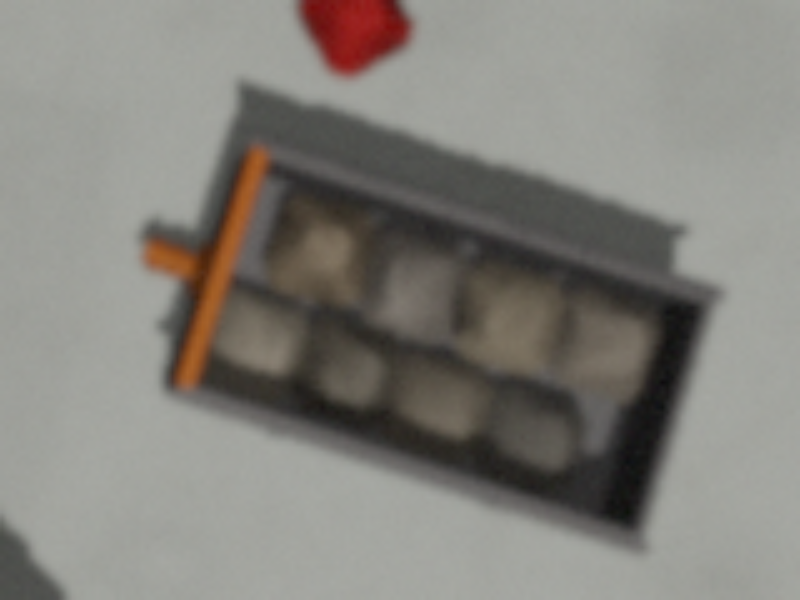

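All eight stones now lie side by side in the cell, with no stone on top of another. Lowering the tamper onto the pad.

Request:
step_arm:
  series:
    - {"jaw": 0.015,"tx": -0.002,"ty": -0.002,"tz": 0.012,"roll": 0}
    - {"jaw": 0.015,"tx": 0,"ty": 0,"tz": 0.018,"roll": 0}
    - {"jaw": 0.015,"tx": 0,"ty": 0,"tz": 0.018,"roll": 0}
    - {"jaw": 0.015,"tx": 0,"ty": 0,"tz": 0.018,"roll": 0}
    - {"jaw": 0.015,"tx": 0,"ty": 0,"tz": 0.016,"roll": 0}
    - {"jaw": 0.015,"tx": 0,"ty": 0,"tz": 0.012,"roll": 0}
    - {"jaw": 0.015,"tx": 0,"ty": 0,"tz": 0.007,"roll": 0}
    - {"jaw": 0.015,"tx": 0,"ty": 0,"tz": 0.004,"roll": 0}
    - {"jaw": 0.015,"tx": 0,"ty": 0,"tz": 0,"roll": 0}
    - {"jaw": 0.015,"tx": 0,"ty": 0,"tz": 0,"roll": 0}

```text
time: 22.38
tcp_pos: [0.5449, 0.1827, 0.1105]
tcp_rot: [0.484, 3.103, 0.001]
ft_force: [0.4, 0.0, -3.7]
finger_gap: 0.0268
grip_force: 101.4
```

Request:
step_arm:
  series:
    - {"jaw": 0.015,"tx": 0,"ty": 0,"tz": 0.0007,"roll": 0}
    - {"jaw": 0.015,"tx": 0,"ty": 0,"tz": 0.0007,"roll": 0}
    - {"jaw": 0.015,"tx": 0,"ty": 0,"tz": 0.0007,"roll": 0}
    - {"jaw": 0.015,"tx": 0,"ty": 0,"tz": 0.0007,"roll": 0}
    - {"jaw": 0.015,"tx": 0,"ty": 0,"tz": 0.0007,"roll": 0}
    - {"jaw": 0.015,"tx": 0,"ty": 0,"tz": 0,"roll": 0}
    - {"jaw": 0.015,"tx": 0,"ty": 0,"tz": 0,"roll": 0}
    - {"jaw": 0.015,"tx": 0,"ty": 0,"tz": 0,"roll": 0}
    - {"jaw": 0.015,"tx": 0,"ty": 0,"tz": 0,"roll": 0}
    - {"jaw": 0.015,"tx": 0,"ty": 0,"tz": 0,"roll": 0}

```text
time: 23.22
tcp_pos: [0.5445, 0.1828, 0.1063]
tcp_rot: [-0.484, -3.104, -0.0]
ft_force: [-1.0, -0.4, -3.2]
finger_gap: 0.027
grip_force: 101.4
```

Request:
step_arm:
  series:
    - {"jaw": 0.015,"tx": 0,"ty": 0,"tz": 0.0015,"roll": 0}
    - {"jaw": 0.015,"tx": 0,"ty": 0,"tz": 0.001,"roll": 0}
    - {"jaw": 0.015,"tx": 0,"ty": 0,"tz": 0.001,"roll": 0}
    - {"jaw": 0.015,"tx": 0,"ty": 0,"tz": 0.001,"roll": 0}
    - {"jaw": 0.015,"tx": 0,"ty": 0,"tz": 0.001,"roll": 0}
    - {"jaw": 0.015,"tx": 0,"ty": 0,"tz": 0.001,"roll": 0}
    - {"jaw": 0.015,"tx": 0,"ty": 0,"tz": 0.001,"roll": 0}
    - {"jaw": 0.015,"tx": 0,"ty": 0,"tz": 0,"roll": 0}
    - {"jaw": 0.015,"tx": 0,"ty": 0,"tz": 0,"roll": 0}
    - {"jaw": 0.015,"tx": 0,"ty": 0,"tz": 0,"roll": 0}

```text
time: 24.05
tcp_pos: [0.5447, 0.1828, 0.0993]
tcp_rot: [0.484, 3.104, 0.0]
ft_force: [-2.1, -0.9, 0.2]
finger_gap: 0.0267
grip_force: 101.6
```

On the pad, with about 3.5 N taken up. Releasing.

Request:
step_arm:
  series:
    - {"jaw": 0.03,"tx": 0,"ty": 0,"tz": 0,"roll": 0}
    - {"jaw": 0.035,"tx": 0,"ty": 0,"tz": 0,"roll": 0}
    - {"jaw": 0.04,"tx": 0,"ty": 0,"tz": 0,"roll": 0}
    - {"jaw": 0.05,"tx": 0,"ty": 0,"tz": 0,"roll": 0}
    - {"jaw": 0.065,"tx": 0,"ty": 0,"tz": 0,"roll": 0}
    - {"jaw": 0.085,"tx": 0,"ty": 0,"tz": 0,"roll": 0}
    - {"jaw": 0.085,"tx": 0,"ty": 0,"tz": 0,"roll": 0}
    - {"jaw": 0.085,"tx": 0,"ty": 0,"tz": 0,"roll": 0}
    - {"jaw": 0.085,"tx": 0,"ty": 0,"tz": 0,"roll": 0}
    - {"jaw": 0.085,"tx": 0,"ty": 0,"tz": 0,"roll": 0}

```text
time: 24.88
tcp_pos: [0.5445, 0.1828, 0.0988]
tcp_rot: [-0.484, -3.104, -0.0]
ft_force: [0.6, 0.7, 0.6]
finger_gap: 0.0848
grip_force: 0.0
```

Request:
step_arm:
  series:
    - {"jaw": 0.085,"tx": 0,"ty": 0,"tz": -0.008,"roll": 0}
    - {"jaw": 0.085,"tx": 0,"ty": 0,"tz": -0.016,"roll": 0}
    - {"jaw": 0.085,"tx": 0,"ty": 0,"tz": -0.02,"roll": 0}
    - {"jaw": 0.085,"tx": 0,"ty": 0,"tz": -0.02,"roll": 0}
    - {"jaw": 0.085,"tx": 0,"ty": 0,"tz": -0.02,"roll": 0}
    - {"jaw": 0.085,"tx": 0,"ty": 0,"tz": -0.02,"roll": 0}
    - {"jaw": 0.085,"tx": 0,"ty": 0,"tz": -0.02,"roll": 0}
    - {"jaw": 0.085,"tx": 0,"ty": 0,"tz": -0.016,"roll": 0}
    - {"jaw": 0.085,"tx": 0,"ty": 0,"tz": 0,"roll": 0}
    - {"jaw": 0.085,"tx": 0,"ty": 0,"tz": 0,"roll": 0}

```text
time: 25.72
tcp_pos: [0.5448, 0.183, 0.2403]
tcp_rot: [0.484, 3.102, 0.003]
ft_force: [0.4, 0.6, -0.3]
finger_gap: 0.0849
grip_force: 0.0
```

```bash
python3 - <<'E'
from h import *
look("w6.png"); print(r.get_obs()["time"],r.get_obs()["tcp_pos"])
E
```

```text
handle 1641 [543.3 182.8] [28.1 27.3] 72.0 0.1334
plate 2692 [543.2 182.5] [69.6 68.9] 72.2 0.0121
pad 5640 [542.1 185.6] [119. 118.] 73.3 0.0018
25.7667 [0.54441007 0.18292074 0.23892496]
```

View pics/w6.png

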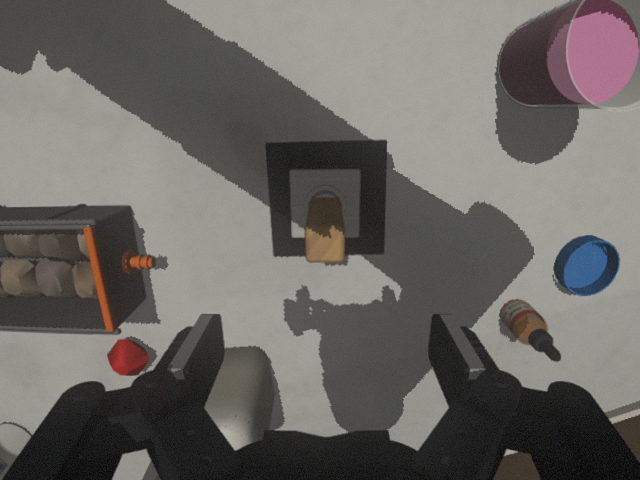

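The tamper stands upright at (325,225), about 3 mm from the pad's centre (326,198). It is released, and the stones lie flat.

```bash
python3 -c "
from workcell import r; print(r.close_job())"
```

```text
the job is handed in; nothing more can be done
None
```

The job is handed in at about 26 s: both halves were pressed at about 20 N, inlet half first. In the camera images all eight stones lie flat, and the tamper stands released about 3 mm from the pad's centre; the judge's verdict was not shown.

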